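# Slide the vial rack across the gap onto the cooling plate

### The arm

A 6-joint arm with a two-finger parallel gripper is mounted at the origin on a cart in front of the work surface, level with it; the furniture and walls round the work are solid. World frame = base frame: x ahead of the robot, y to its left, z up, the work surface at z = 0. Lengths are in mm, angles in rad, forces in N, time in s.
With the tool pointing down it reaches from about 350 to 875 mm from the base axis. Payload 4.2 kg.
Tool frame: the origin (TCP) lies midway between the tips of the shut fingers; the grasp point (between the pads) lies 19 mm behind it (arm.tcp_to_grasp is the distance from the TCP to the grasp point, in mm); z points along the fingers, y is the line along which they close (so a half turn about z gives the same grasp; the last joint's range is limited). The gripper opens to 85 mm and grips with 20 to 120 N. Pads are 22 mm wide; open, the fingers measure 114 mm over their backs; the gripper's body (76 mm by 85 mm) begins 54 mm behind the grasp point. The pads swing forward as they close: fully open they stand 13 mm farther back than shut.
Start: joints at [1.482, 0.385, 0.008, 0, -1.194, -0.259], TCP at [212.986, 587.568, 231.312] pointing down, gripper open.
Joint ranges: [-3.14, 3.14], [-1.21, 2.06], [-1.07, 1.41], [-3.16, 2.05], [-2.99, -0.16], [-3.1, 3.1]. Speed limits (rad/s): [2.79, 2.79, 3.14, 3.14, 3.14, 3.14].

### API

Orientations are given as a unit quaternion [x, y, z, w].
In Python, from bench import arm gives the robot as it stands.
- The arm moves only by the tool arm_command, never from a script. Its argument "rows" is a list of rows, each a list of 2 entries, a list of its own where there are three numbers: the shift along the tool's x, y, z as a fraction of full scale, then the turn, a rotation vector about the tool's x, y, z as a fraction of full scale. In form: [[[x, y, z], [wx, wy, wz]], ...]. A call has 1 to 5 rows; each row is the pose to reach, as a shift and turn from the pose commanded when the call began, along the tool's axes at that moment, turning the shorter way round; what a row does not reach only later rows make up. Full scale, the value 1, is 0.25 m for a shift and 180 degrees for a turn. A row lasts 1/10 s, in which the tool goes at most 50 mm and 8.59 degrees, less where a joint would pass 70% of its speed; a pose out of reach is approached as far as the arm can. A call with a number of a shift or a turn outside -1 to 1 is refused whole. A call with a gripper value outside its range is refused whole. "grip" is the opening, from 0 (shut) to 1 (fully open), set as the call begins (left out, the last holds). The fingers move at their own pace and stop on an object; the grip force is fixed at half the most. Time passes only in rows, so rows that repeat a pose let the fingers close. It gives the time, the measured TCP pose, the force, the opening and the grip force at its end, in the units of the state.
- arm.read_state(): the state, without advancing time (a new reading comes with each control period).
- arm.get_image(name): name is "scene" or "top"; returns (picture, depth): 400x640x3 uint8, blue, green, red; 400x640 float32, mm along the optical axis (not along the pixel's ray), 0 where there is no reading.
- arm.camera_info(name): a dict with "fx", "fy", "cx", "cy" (pixels), "k1" (the pictures are not rectified: a ray, as slopes to the right and down, at radius r is drawn at 1 + k1 r^2 times it, then the intrinsics apply), "extrinsics" (4x4, takes a point from camera to world coordinates). Camera axes: x right, y down, z forward; pixel columns grow to the right and rows downward; lengths in mm; the calibration is good to about 2 mm. A picture is of the moment at which its call begins. camera_info takes no time and is no camera call.
- arm.job_done(): hands the job in; it is judged then, once.
Trained networks look in the newest picture that a camera, given by its name, has taken for a name from the list of things; names that differ only in an ending like _2 or _b are one class to them, and where a whole thing is asked for, a point or a joint stands for the part that bears it (a point fixed in the world has none). Each returns a list of dicts, best first, with "score" (0 to 1); they miss things now and then, are a little off and sometimes report something else, mostly with a low value. They report only what shows in the picture. A call takes as long as a camera call.
- arm.spot_in(camera, query): "position" ([column, row] in pixels, amid what is visible of it).
The state is a dict: "clock": time; "joints": joint angles; "joint_vel": joint speeds; "joint_efforts": joint torques, N m; "position": TCP position; "ee_rot": TCP orientation; "contact_force": force on the tool from outside, world axes, zero at the start; "wrist_torque": the same for the moment, N m; "gripper_width": finger opening in mm; "grasp_force": force on a finger pad.
Only numpy, scipy, OpenCV 4.12 (cv2) and the standard library are available. Lean on these libraries where they do the work, as an engineer would, in place of code of your own. Each camera call takes 0.05 s, during which the arm holds its last target. There are 200 camera calls.

### The job

Push the six-cell vial rack (it has two vials in it) from the low metal stand straight across the gap onto the cooling plate behind the stand, until it stands wholly on the plate, roughly square to it and about centred between the plate's near and far edges. Keep it flat and sliding on its base all the way: do not lift it, and do not let it tip or dip into the gap. Leave the plain open tray next to it where it stands.

Things in the scene. Friction and masses are not known exactly. Their poses are not given: they have to be found in the camera images.
- vial_rack: Plastic vial rack, 2 x 3 open cells, 56 x 84 x 26 mm (x, y, z), walls 2 mm, 90 g, loose. Stands on the loading stand, long side (its y axis) pointing across the gap, rear end 0 to 14 mm in from the stand's near edge. Two loose capped vials in its cells rise 49 mm above its underside. Slides freely; pushed evenly on its rear end wall it stays straight. Origin: centre of its underside; z up.
- open_tray: Plain deep open tray without cells, 60 x 85 x 34 mm, 60 g, loose, empty. It stands on the same stand beside the rack, lengthwise too, centre about 90 mm from the rack's; which of them is on the left varies. Must stay where it is. Origin: centre of its underside.
- loading_stand: Low bright metal stand, fixed: flat top 100 mm (x) by 180 mm (y), 40 mm above the table, without rim. Origin: centre of its underside, at table height; its x axis points away from the robot across the gap to the cooling plate, z up. Left of it (y above -0.13) stands a tall fixed microscope-like instrument whose eyepieces overhang to about 0.4 m from the robot's axis: bring the arm in round it, close to the robot's body.
- cooling_plate: Cooling plate, fixed: grey housing, flat metal top 125 mm (x) by 180 mm (y), 40 mm above the table, flush with the stand's top, without rim. Stands beyond the stand, parallel to it, behind an open gap 24 to 29 mm wide and 40 mm deep. Origin: centre of its underside, at table height; its x axis points from its near to its far edge, y along these edges, z up.

How it is judged:
By the outcome, as a careful person would: the job done as asked, in the order asked, and still so for the second after the job is handed in, with the robot touching nothing.
It also fails if it takes over 43 s, if anything falls off the work surface, if the arm or the gripper's body presses on something with over 40 N, if the wrist force passes 120 N, or if a joint passes its speed limit or range.

## Working session

There is one attempt and no reset: what is moved stays moved. The work goes in short steps, Python scripts to look and compute and a tool call to move; the robot and the scene stay as the last step left them, time stands still between calls to the robot, and variables do not carry over. Pictures are saved under pics/ and viewed, at most 10 in all, crops included, and the job is handed in when it is done.

Besides the shell and the picture viewer there is one more tool, called after "Call:" by a JSON object that holds its "name" and its "arguments". arm_command: Moves the arm, as the interface text tells. Shift numbers are shares of 0.25 m and turn numbers shares of 180 degrees, none past 1 either way. Its arguments: {"type":"object","properties":{"rows":{"type":"array","items":{"type":"array"}},"grip":{"type":"number"}},"required":["rows"]}

```bash
mkdir -p pics; cat > h.py <<'E'
import numpy as np, cv2
from bench import arm
from scipy.spatial.transform import Rotation as R
def cloud(name):
    im,d=arm.get_image(name); c=arm.camera_info(name)
    K=np.array([[c['fx'],0,c['cx']],[0,c['fy'],c['cy']],[0,0,1]])
    h,w=d.shape; u,v=np.meshgrid(np.arange(w),np.arange(h))
    p=np.stack([u,v],-1).reshape(-1,1,2).astype(np.float64)
    n=cv2.undistortPoints(p,K,np.array([c['k1'],0,0,0,0.])).reshape(h,w,2)
    P=np.concatenate([n*d[...,None],d[...,None]],-1)
    T=np.array(c['extrinsics']); W=P@T[:3,:3].T+T[:3,3]
    W[d<=0]=np.nan
    return im,W
E
python3 - <<'E'
from h import *
s=arm.read_state();print(s['clock'],s['position'],s['ee_rot'],s['joints'])
for n in('scene','top'):
    im,W=cloud(n); cv2.imwrite(f'pics/{n}0.png',im); np.save(n,W)
    for q in('vial_rack','open_tray','loading_stand','cooling_plate'):
        for r in arm.spot_in(n,q)[:2]:
            u,v=map(int,r['position']);print(n,q,round(r['score'],2),u,v,W[v,u].round(1))
E
```

```text
0.0 [212.79464726 587.04174493 230.24199806] [ 9.84898748e-01 -1.73128011e-01 -1.51724771e-04  1.06069677e-03] [ 1.48160053e+00  3.85529841e-01  6.64415022e-03 -5.18425165e-04
 -1.19399875e+00 -2.58622669e-01]
scene vial_rack 0.97 303 236 [ 452.5 -354.9   50.5]
scene open_tray 0.56 283 211 [ 481.6 -238.8   40.6]
scene loading_stand 0.73 307 248 [ 442.2 -381.6   40.8]
scene cooling_plate 0.78 340 212 [ 585.4 -322.7   37.3]
top vial_rack 0.59 361 232 [ 470.7 -351.5   67.1]
top open_tray 0.71 314 232 [ 473.7 -263.1   41. ]
top loading_stand 0.87 337 240 [ 458.4 -307.4   39.4]
top cooling_plate 0.57 332 167 [ 603.3 -298.    39.8]
top cooling_plate 0.4 313 236 [ 465.9 -261.3   41.1]
```

View pics/top0.png

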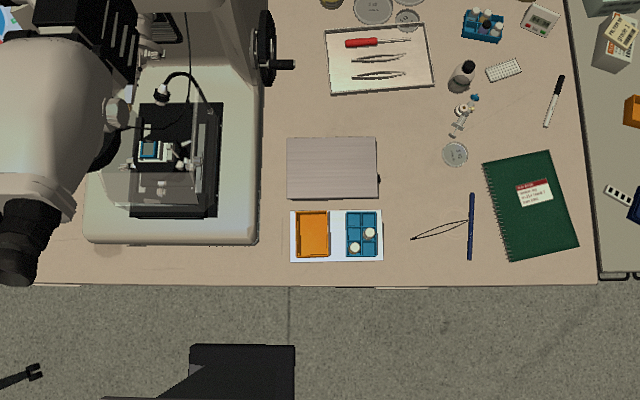

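View pics/scene0.png

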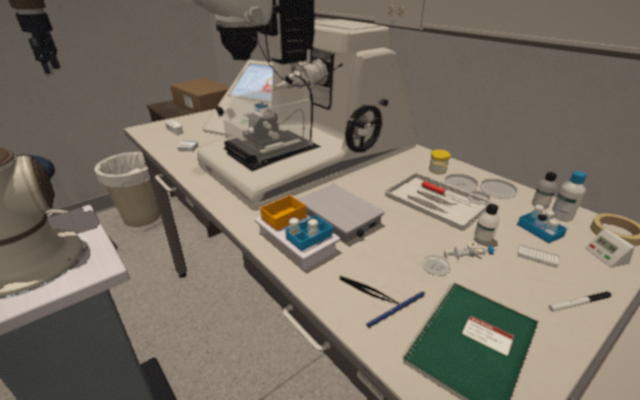

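```bash
python3 - <<'E'
from h import *
W=np.load('top.npy')
r=W[130:290,270:420].reshape(-1,3); r=r[np.isfinite(r).all(1)]
def box(lo,hi,y0,y1,x0,x1,l):
    m=(r[:,2]>lo)&(r[:,2]<hi)&(r[:,1]>y0)&(r[:,1]<y1)&(r[:,0]>x0)&(r[:,0]<x1)
    p=r[m][:,:2].astype(np.float32); b=cv2.minAreaRect(p); print(l,m.sum(),b, cv2.boxPoints(b).round(1).tolist())
box(55,75,-400,-310,400,540,'rack')
box(80,100,-400,-310,400,540,'vials')
box(68,82,-310,-200,400,540,'tray')
box(33,46,-420,-200,380,520,'stand')
box(33,46,-420,-200,530,680,'plate')
H=np.histogram(r[:,2],bins=np.arange(-10,110,5));print(H[0])
# instrument extents
q=W.reshape(-1,3);q=q[np.isfinite(q).all(1)]
m=(q[:,2]>120)&(q[:,0]>250)&(q[:,1]<350)&(q[:,1]>-500)
print(q[m].min(0),q[m].max(0))
E
```

```text
rack 364 ((469.3970947265625, -351.6091613769531), (56.366355895996094, 83.25929260253906), 89.54611206054688) [[427.5, -379.5], [510.79998779296875, -380.1000061035156], [511.20001220703125, -323.79998779296875], [428.0, -323.1000061035156]]
vials 169 ((455.0719299316406, -350.9852294921875), (17.961549758911133, 55.755455017089844), 44.61101531982422) [[429.1000061035156, -337.3999938964844], [468.29998779296875, -377.1000061035156], [481.0, -364.5], [441.8999938964844, -324.79998779296875]]
tray 212 ((468.5491027832031, -258.4148254394531), (85.85958099365234, 59.44895935058594), 0.8140800595283508) [[425.20001220703125, -229.3000030517578], [426.0, -288.70001220703125], [511.8999938964844, -287.5], [511.1000061035156, -228.10000610351562]]
stand 3820 ((468.1407165527344, -304.6820983886719), (100.59037017822266, 180.32505798339844), 1.2373697757720947) [[415.8999938964844, -215.60000610351562], [419.79998779296875, -395.8999938964844], [520.4000244140625, -393.70001220703125], [516.5, -213.5]]
plate 5548 ((604.6878051757812, -296.257080078125), (126.07600402832031, 179.70127868652344), 1.1545794010162354) [[539.9000244140625, -207.6999969482422], [543.5, -387.3999938964844], [669.5, -384.79998779296875], [665.9000244140625, -205.1999969482422]]
[   6 5976 7016   38   55   10   16    7   33 3682 5594  144  103   63
  186  180  156   96    8  122   39    0    0]
[ 369.74105983 -230.71028     120.00565479] [922.48876917 349.95378091 545.22593667]
```

The top view shows the rack (blue, two vials) at about (361,234), with the orange tray left of it at (312,234). The plate is above them at (332,168), and the microscope eyepieces are at (15,265). The scene view agrees. Next I check clearance for the way round.

```bash
python3 - <<'E'
from h import *
for n in('top','scene'):
    q=np.load(n+'.npy').reshape(-1,3);q=q[np.isfinite(q).all(1)]
    r=np.hypot(q[:,0],q[:,1]);a=np.degrees(np.arctan2(q[:,1],q[:,0]))
    for z0,z1 in((60,120),(120,180),(180,250),(250,320),(320,400),(400,500),(500,700)):
        print(n,z0,[ (a0,int(r[m].min()),int(np.percentile(r[m],2))) for a0 in range(-60,80,20) for m in [(q[:,2]>z0)&(q[:,2]<z1)&(a>a0)&(a<a0+20)&(r>250)] if m.sum()>5])
E
```

```text
top 60 [(-60, 559, 576), (-40, 484, 494), (-20, 457, 468), (0, 458, 465), (20, 490, 490)]
top 120 [(-20, 493, 501), (0, 494, 500), (20, 916, 921)]
top 180 [(-20, 500, 508), (0, 500, 504)]
top 250 [(-20, 588, 618), (0, 652, 659)]
top 320 [(-20, 505, 516), (0, 506, 508)]
top 400 [(-20, 403, 437), (0, 428, 439)]
top 500 [(-20, 370, 377), (0, 427, 442)]
scene 60 [(-60, 555, 557), (-40, 483, 507), (-20, 457, 474), (0, 458, 463), (20, 495, 775), (40, 1513, 1536), (60, 1518, 1528)]
scene 120 [(-40, 1218, 1237), (-20, 497, 500), (0, 497, 498), (20, 912, 919), (40, 1509, 1519), (60, 1522, 1534)]
scene 180 [(-40, 1231, 1236), (-20, 500, 516), (0, 501, 508), (20, 1019, 1023), (40, 1716, 1734), (60, 567, 668)]
scene 250 [(-40, 1230, 1235), (-20, 586, 653), (0, 648, 652), (40, 1720, 1732), (60, 544, 550)]
scene 320 [(-40, 1168, 1175), (-20, 499, 520), (0, 498, 506), (20, 1166, 1168), (40, 1718, 1727), (60, 549, 554)]
scene 400 [(-40, 1167, 1172), (-20, 434, 473), (0, 434, 461), (20, 1168, 1168), (60, 576, 581)]
scene 500 []
```

```bash
cat >> h.py <<'E'
def pose(x,y,z,head):   # tool down, tool x axis at heading (deg)
    return np.array([x,y,z]), R.from_euler('z',head,degrees=True)*R.from_euler('x',180,degrees=True)
def rows(targets):
    s=arm.read_state(); p0=np.array(s['position']); r0=R.from_quat(s['ee_rot'])
    for p,r in targets:
        sh=r0.inv().apply(p-p0)/250; t=(r0.inv()*r).as_rotvec()/np.pi
        print([sh.round(3).tolist(),t.round(3).tolist()])
def pol(r,a,z,off=-90): return pose(r*np.cos(np.radians(a)),r*np.sin(np.radians(a)),z,a+off)
E
python3 - <<'E'
from h import *
rows([pol(625-45*i,70,230-9*i) for i in range(1,6)])
E
```

```text
[[0.003, 0.18, 0.041], [0.0, -0.0, 0.0]]
[[0.003, 0.36, 0.077], [0.0, -0.0, 0.0]]
[[0.003, 0.54, 0.113], [0.0, -0.0, 0.0]]
[[0.002, 0.72, 0.149], [0.0, -0.0, 0.0]]
[[0.002, 0.9, 0.185], [0.0, -0.0, 0.0]]
```

Call:
{"name": "arm_command", "arguments": {"rows": [[[0,0.18,0.04],[0,0,0]],[[0,0.36,0.08],[0,0,0]],[[0,0.54,0.11],[0,0,0]],[[0,0.72,0.15],[0,0,0]],[[0,0.9,0.18],[0,0,0]]], "grip": 0.24}}

```text
clock: 1.0
position: [135.9, 374.2, 185.8]
ee_rot: [0.985, -0.173, -0.0, 0.0]
contact_force: [-0.4, 0.0, 0.8]
gripper_width: 20.6
grasp_force: 0.0
```

```bash
python3 - <<'E'
from h import *
s=arm.read_state();print(s['position'],s['joints'],s['gripper_width'])
rows([pol(385-i*10,70-5*i,180-12*i) for i in range(1,4)]+[pol(355,55-7*i,144-2*i) for i in range(1,3)])
E
```

```text
[135.93302738 374.18429056 185.80868693] [ 1.63531751e+00  3.35811060e-02 -5.76490010e-01 -9.73326583e-05
 -9.60814619e-01 -4.12700340e-01] 20.644304643993095
[[0.132, 0.098, 0.071], [0.0, 0.0, 0.028]]
[[0.254, 0.155, 0.119], [0.0, 0.0, 0.056]]
[[0.368, 0.221, 0.167], [0.0, 0.0, 0.084]]
[[0.533, 0.276, 0.175], [0.0, 0.0, 0.122]]
[[0.689, 0.351, 0.183], [0.0, 0.0, 0.161]]
```

Call:
{"name": "arm_command", "arguments": {"rows": [[[0.13,0.1,0.07],[0,0,0.028]],[[0.25,0.155,0.12],[0,0,0.056]],[[0.37,0.22,0.165],[0,0,0.084]],[[0.53,0.275,0.175],[0,0,0.122]],[[0.69,0.35,0.185],[0,0,0.16]]]}}

```text
clock: 1.5
position: [269.7, 234.5, 140.4]
ee_rot: [0.91, -0.414, 0.0, -0.001]
contact_force: [0.6, 0.9, 0.1]
gripper_width: 20.5
grasp_force: 0.0
```

```bash
python3 - <<'E'
from h import *
s=arm.read_state();print(s['position'],s['joints'],s['contact_force'])
rows([pol(355,41-7*i,140) for i in range(1,6)])
im,_=cloud('scene');cv2.imwrite('pics/s1.png',im)
E
```

```text
[269.673075   234.47824002 140.39457922] [ 1.17964339e+00  1.81805448e-02 -7.31352260e-01  5.00181707e-04
 -8.19592547e-01 -4.62393484e-01] [0.55201493 0.88220338 0.0734422 ]
[[0.173, 0.02, 0.001], [-0.001, 0.0, 0.04]]
[[0.344, 0.052, 0.001], [-0.001, 0.0, 0.078]]
[[0.509, 0.105, 0.001], [-0.0, 0.0, 0.117]]
[[0.666, 0.177, 0.001], [-0.0, 0.0, 0.156]]
[[0.814, 0.268, 0.001], [-0.0, 0.0, 0.195]]
```

View pics/s1.png

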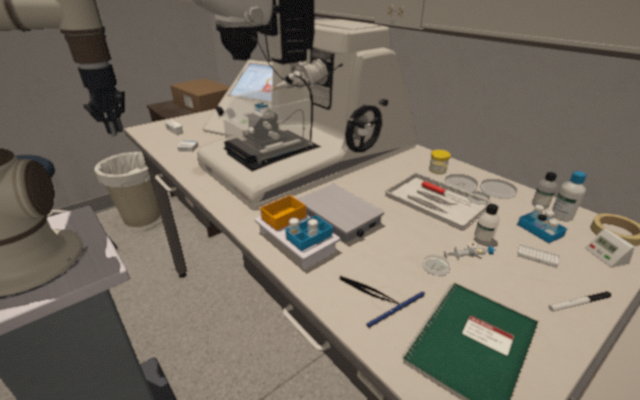

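Arm is free at (100,110), heading to the instrument's overhang. I'll pass lower so that the wrist stays under the eyepieces.

```bash
python3 - <<'E'
from h import *
rows([pol(353,41-3*i,140-30*i) for i in range(1,4)]+[pol(353,32-7*i,50) for i in (1,2)])
E
```

```text
[[0.054, 0.011, 0.118], [0.001, -0.0, 0.014]]
[[0.128, 0.016, 0.238], [0.001, -0.0, 0.03]]
[[0.201, 0.024, 0.358], [0.001, -0.0, 0.047]]
[[0.37, 0.06, 0.359], [0.001, -0.001, 0.086]]
[[0.533, 0.116, 0.359], [0.001, -0.001, 0.125]]
```

Call:
{"name": "arm_command", "arguments": {"rows": [[[0.055,0.01,0.12],[0,0,0.014]],[[0.13,0.016,0.24],[0,0,0.03]],[[0.2,0.024,0.36],[0,0,0.047]],[[0.37,0.06,0.36],[0,0,0.086]],[[0.53,0.115,0.36],[0,0,0.125]]]}}

```text
clock: 2.05
position: [335.3, 115.8, 49.5]
ee_rot: [0.812, -0.583, 0.0, 0.001]
contact_force: [1.0, 0.9, -0.1]
gripper_width: 20.2
grasp_force: 0.0
```

```bash
python3 - <<'E'
from h import *
s=arm.read_state();print(s['position'],s['joints'],s['contact_force'])
im,W=cloud('scene');cv2.imwrite('pics/s2.png',im)
q=W.reshape(-1,3);q=q[np.isfinite(q).all(1)]
im2,W2=cloud('top');q2=W2.reshape(-1,3);q2=q2[np.isfinite(q2).all(1)];q=np.r_[q,q2]
r=np.hypot(q[:,0],q[:,1]);a=np.degrees(np.arctan2(q[:,1],q[:,0]))
for z in range(60,600,60):
    m=(q[:,2]>z)&(q[:,2]<z+60)&(r<480)&(a>0)&(a<45)&(r>230)
    if m.sum()>5:print(z,m.sum(),np.percentile(r[m],[1,99]).round(),np.percentile(a[m],[1,99]).round())
rows([pol(353,18-7*i,50) for i in range(1,6)])
E
```

```text
[335.26708984 115.83529361  49.49503732] [ 8.00292487e-01  1.95896101e-01 -8.62129815e-01  6.51266857e-04
 -5.13935994e-01 -4.75612505e-01] [ 0.99049021  0.90475028 -0.14923223]
60 1766 [304. 479.] [ 0. 21.]
120 1607 [289. 416.] [13. 21.]
180 1629 [316. 385.] [12. 21.]
240 2010 [313. 387.] [12. 21.]
300 4433 [272. 387.] [11. 44.]
360 4247 [239. 378.] [12. 44.]
420 628 [230. 476.] [ 0. 43.]
480 225 [428. 480.] [0. 3.]
[[0.187, 0.011, -0.001], [0.001, -0.0, 0.04]]
[[0.356, 0.043, -0.001], [0.001, -0.0, 0.079]]
[[0.52, 0.096, -0.001], [0.001, -0.0, 0.118]]
[[0.677, 0.168, -0.001], [0.001, -0.001, 0.157]]
[[0.824, 0.259, -0.0], [0.001, -0.001, 0.196]]
```

View pics/s2.png

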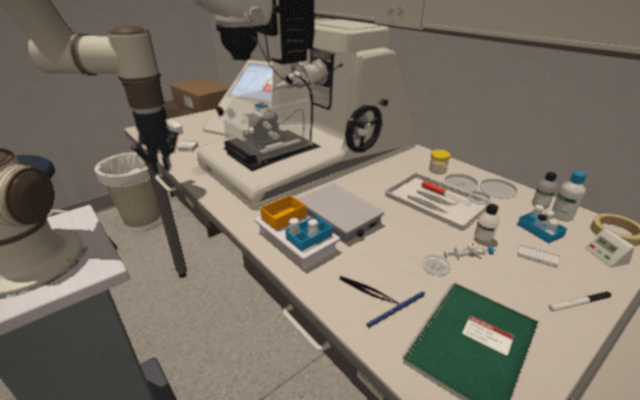

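The wrist (150,100) tops out at r<390 mm, clear of the instrument; I continue.

Call:
{"name": "arm_command", "arguments": {"rows": [[[0.185,0.01,0],[0,0,0.04]],[[0.355,0.045,0],[0,0,0.079]],[[0.52,0.096,0],[0,0,0.118]],[[0.675,0.17,0],[0,0,0.157]],[[0.82,0.26,0],[0,0,0.196]]]}}

```text
clock: 2.65
position: [339.9, -99.6, 50.6]
ee_rot: [-0.597, 0.802, -0.001, 0.001]
contact_force: [0.9, 0.0, -0.1]
gripper_width: 20.6
grasp_force: 0.0
```

```bash
python3 - <<'E'
from h import *
s=arm.read_state();print(s['position'],s['joints'],s['contact_force'])
rows([pol(353,-18-7*i,50) for i in range(1,6)])
E
```

```text
[339.94017171 -99.61034165  50.56803195] [ 1.83261007e-01  1.91204581e-01 -8.64102294e-01  6.29721169e-04
 -5.13063820e-01 -4.74951060e-01] [ 0.85963924  0.02258293 -0.10570403]
[[0.213, 0.02, 0.002], [-0.001, 0.0, 0.046]]
[[0.382, 0.055, 0.002], [-0.001, 0.0, 0.085]]
[[0.545, 0.111, 0.002], [-0.001, 0.0, 0.124]]
[[0.7, 0.186, 0.001], [-0.001, 0.0, 0.163]]
[[0.845, 0.279, 0.001], [-0.001, 0.0, 0.202]]
```

Call:
{"name": "arm_command", "arguments": {"rows": [[[0.2,0.02,0],[0,0,0.044]],[[0.38,0.055,0],[0,0,0.085]],[[0.545,0.11,0],[0,0,0.124]],[[0.7,0.185,0],[0,0,0.163]],[[0.845,0.28,0],[0,0,0.202]]]}}

```text
clock: 3.15
position: [212.0, -282.8, 50.6]
ee_rot: [-0.317, 0.948, -0.001, 0.001]
contact_force: [1.4, -0.6, -0.8]
gripper_width: 20.5
grasp_force: 0.0
```

```bash
python3 - <<'E'
from h import *
s=arm.read_state();print(s['position'],s['joints'],s['contact_force'])
p=np.array(s['position']);h=-145;g=np.array([380,-352,60.])
rows([pose(*(p+(g-p)*i/5),h+(-178.8-h)*i/5) for i in range(1,6)])
E
```

```text
[ 211.98287449 -282.83608754   50.58616644] [-4.58176822e-01  1.89939644e-01 -8.65956594e-01  6.96133716e-04
 -5.12357106e-01 -4.68413316e-01] [ 1.37077653 -0.60936335 -0.77286744]
[[-0.074, -0.125, -0.007], [-0.001, 0.0, 0.048]]
[[-0.148, -0.25, -0.014], [-0.001, 0.0, 0.086]]
[[-0.223, -0.375, -0.021], [-0.001, 0.0, 0.123]]
[[-0.297, -0.5, -0.029], [-0.001, 0.0, 0.161]]
[[-0.371, -0.625, -0.036], [-0.001, 0.0, 0.199]]
```

Call:
{"name": "arm_command", "arguments": {"rows": [[[-0.074,-0.125,-0.01],[0,0,0.045]],[[-0.148,-0.25,-0.02],[0,0,0.085]],[[-0.223,-0.375,-0.03],[0,0,0.123]],[[-0.297,-0.5,-0.036],[0,0,0.161]],[[-0.371,-0.625,-0.036],[0,0,0.199]]]}}

```text
clock: 3.65
position: [382.2, -350.3, 59.6]
ee_rot: [-0.01, 1.0, -0.0, 0.001]
contact_force: [0.9, -0.1, 0.3]
gripper_width: 20.6
grasp_force: 0.0
```

```bash
python3 - <<'E'
from h import *
s=arm.read_state();print(s['position'],s['joints'],s['contact_force'],R.from_quat(s['ee_rot']).as_euler('ZYX',degrees=True))
im,W=cloud('top');cv2.imwrite('pics/t1.png',cv2.resize(im[130:300,260:440],None,fx=3.5,fy=3.5))
r=W[130:290,270:420].reshape(-1,3); r=r[np.isfinite(r).all(1)]
m=(r[:,2]>58)&(r[:,2]<75)&(r[:,1]>-395)&(r[:,1]<-310)&(r[:,0]>422)&(r[:,0]<540)
b=cv2.minAreaRect(r[m][:,:2].astype(np.float32));print(m.sum(),b)
# edges of rack: fit y of left & right sides vs x
q=r[m]
for l in('min','max'):
    xs=np.arange(430,508,6); e=[getattr(np,l)(q[abs(q[:,0]-x)<4][:,1]) for x in xs]
    print(l,np.degrees(np.arctan(np.polyfit(xs,e,1)[0])),np.mean(e))
rows([pose(380,-352,46,-178.8),pose(402,-352,46,-178.8)])
E
```

```text
[ 382.16057761 -350.28794477   59.64803865] [-4.28464105e-01  4.02690105e-01 -4.69506577e-01  2.39537686e-04
 -6.97050560e-01 -1.12347970e+00] [ 0.91142827 -0.10534194  0.26666039] [-1.78909283e+02  7.62046182e-02 -1.79953651e+02]
166 ((484.5009765625, -351.6844482421875), (56.430580139160156, 53.21106719970703), 89.26611328125)Traceback (most recent call last):
  File "<stdin>", line 10, in <module>
    return _wrapreduction(a, np.minimum, 'min', axis, None, out,
                          keepdims=keepdims, initial=initial, where=where)
    return ufunc.reduce(obj, axis, dtype, out, **passkwargs)
           ~~~~~~~~~~~~^^^^^^^^^^^^^^^^^^^^^^^^^^^^^^^^^^^^^
ValueError: zero-size array to reduction operation minimum which has no identity
```

View pics/t1.png

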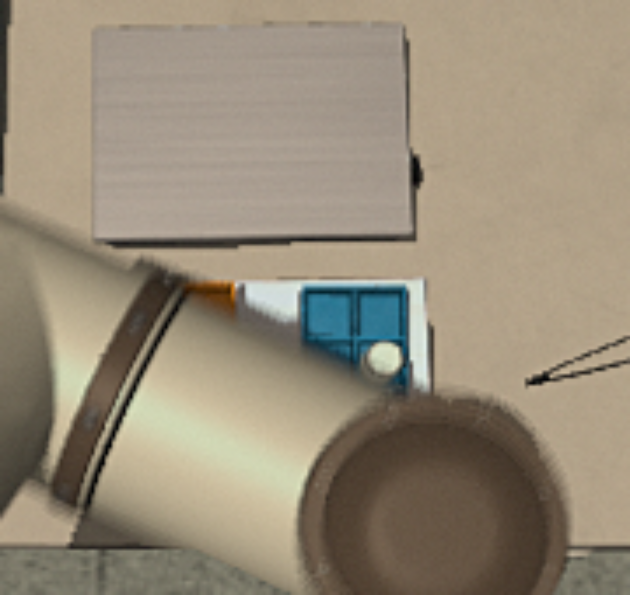

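The rack is undisturbed at about (355,340) in the crop, parallel to the stand. Next I lower behind it.

Call:
{"name": "arm_command", "arguments": {"rows": [[[0,-0.004,0.03],[0,0,0]],[[0,-0.004,0.054],[0,0,0]],[[-0.04,-0.004,0.054],[0,0,0]],[[-0.08,-0.004,0.054],[0,0,0]],[[-0.08,-0.004,0.054],[0,0,0]]]}}

```text
clock: 4.2
position: [401.7, -350.6, 46.1]
ee_rot: [-0.012, 1.0, -0.001, 0.001]
contact_force: [0.0, 0.2, 0.1]
gripper_width: 20.3
grasp_force: 0.0
```

Call:
{"name": "arm_command", "arguments": {"rows": [[[-0.012,-0.002,0],[0,0,0]],[[-0.024,-0.002,0],[0,0,0]],[[-0.036,-0.002,0],[0,0,0]],[[-0.048,-0.002,0],[0,0,0]],[[-0.06,-0.002,0],[0,0,0]]]}}

```text
clock: 4.7
position: [415.2, -350.5, 45.6]
ee_rot: [-0.011, 1.0, -0.0, 0.0]
contact_force: [-0.3, 0.2, -0.1]
gripper_width: 20.6
grasp_force: 0.0
```

Call:
{"name": "arm_command", "arguments": {"rows": [[[-0.012,0,0],[0,0,0]],[[-0.024,0,0],[0,0,0]],[[-0.036,0,0],[0,0,0]],[[-0.048,0,0],[0,0,0]],[[-0.06,0,0],[0,0,0]]]}}

```text
clock: 5.2
position: [430.1, -350.1, 45.5]
ee_rot: [-0.011, 1.0, 0.0, -0.0]
contact_force: [-1.1, 0.1, 0.6]
gripper_width: 20.2
grasp_force: 0.5
```

```bash
cat >> h.py <<'E'
def chk(name='top'):
    s=arm.read_state();print(s['position'].round(1),s['contact_force'].round(1),R.from_quat(s['ee_rot']).as_euler('ZYX',degrees=True).round(2))
    im,W=cloud(name)
    r=W.reshape(-1,3); r=r[np.isfinite(r).all(1)]
    b=im.reshape(-1,3)[np.isfinite(W.reshape(-1,3)).all(1)].astype(int)
    m=(b[:,0]>b[:,2]+40)&(r[:,2]>58)&(r[:,2]<75)&(r[:,1]>-420)&(r[:,1]<-290)&(r[:,0]>422)&(r[:,0]<690)
    bx=cv2.minAreaRect(r[m][:,:2].astype(np.float32));print(m.sum(),bx,np.round(cv2.boxPoints(bx),1).tolist())
    return im
E
python3 - <<'E'
from h import *
chk();im=chk('scene');cv2.imwrite('pics/s3.png',cv2.resize(im[150:290,200:420],None,fx=3.5,fy=3.5))
E
```

```text
[ 430.1 -350.1   45.5] [-1.1  0.1  0.6] [-1.7869e+02 -2.0000e-02  1.7999e+02]
0 ((0.0, 0.0), (0.0, 0.0), 0.0) [[0.0, 0.0], [0.0, 0.0], [0.0, 0.0], [0.0, 0.0]]
[ 430.8 -350.2   45.5] [ 0.1  1.3 -0.6] [-1.7867e+02  3.0000e-02 -1.7998e+02]
136 ((481.2264404296875, -353.443359375), (83.93890380859375, 55.02809143066406), 1.8588757514953613) [[438.3999938964844, -327.29998779296875], [440.20001220703125, -382.29998779296875], [524.0999755859375, -379.6000061035156], [522.2999877929688, -324.6000061035156]]
```

View pics/s3.png

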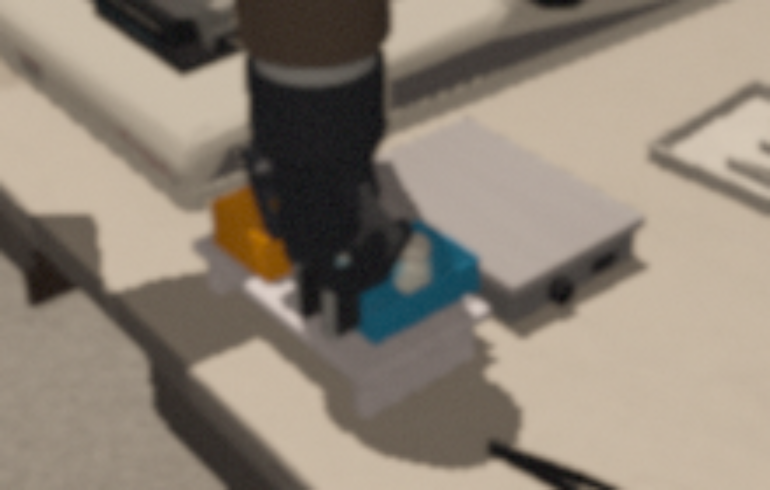

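The fingers (330,300) are flush behind the rack (415,290 in the crop), and it slides flat. I continue at 40 mm/s.

Call:
{"name": "arm_command", "arguments": {"rows": [[[-0.016,0,0],[0,0,0]],[[-0.032,0,0],[0,0,0]],[[-0.048,0,0],[0,0,0]],[[-0.064,0,0],[0,0,0]],[[-0.08,0,0],[0,0,0]]]}}

```text
clock: 5.8
position: [450.4, -349.7, 45.5]
ee_rot: [-0.011, 1.0, 0.0, -0.0]
contact_force: [-1.2, -0.6, -0.2]
gripper_width: 20.8
grasp_force: 0.3
```

Call:
{"name": "arm_command", "arguments": {"rows": [[[-0.016,0,0],[0,0,0]],[[-0.032,0,0],[0,0,0]],[[-0.048,0,0],[0,0,0]],[[-0.064,0,0],[0,0,0]],[[-0.08,0,0],[0,0,0]]]}}

```text
clock: 6.3
position: [470.4, -349.2, 45.6]
ee_rot: [-0.011, 1.0, -0.0, 0.0]
contact_force: [-0.3, -0.5, -0.4]
gripper_width: 20.5
grasp_force: 0.3
```

```bash
python3 - <<'E'
from h import *
chk('scene');chk()
E
```

```text
[ 470.4 -349.2   45.6] [-0.3 -0.5 -0.4] [-178.69    0.   -180.  ]
110 ((528.2745361328125, -369.267333984375), (95.04619598388672, 41.222957611083984), 25.359331130981445) [[476.5, -371.0], [494.20001220703125, -408.20001220703125], [580.0, -367.5], [562.4000244140625, -330.29998779296875]]
[ 471.1 -349.4   45.6] [ 0.2 -0.5  0.1] [-1.7866e+02  4.0000e-02 -1.7997e+02]
0 ((0.0, 0.0), (0.0, 0.0), 0.0) [[0.0, 0.0], [0.0, 0.0], [0.0, 0.0], [0.0, 0.0]]
```

```bash
python3 - <<'E'
from h import *
im,W=cloud('scene');cv2.imwrite('pics/s4.png',cv2.resize(im[150:290,200:420],None,fx=3.5,fy=3.5))
E
```

```text
(no output)
```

View pics/s4.png

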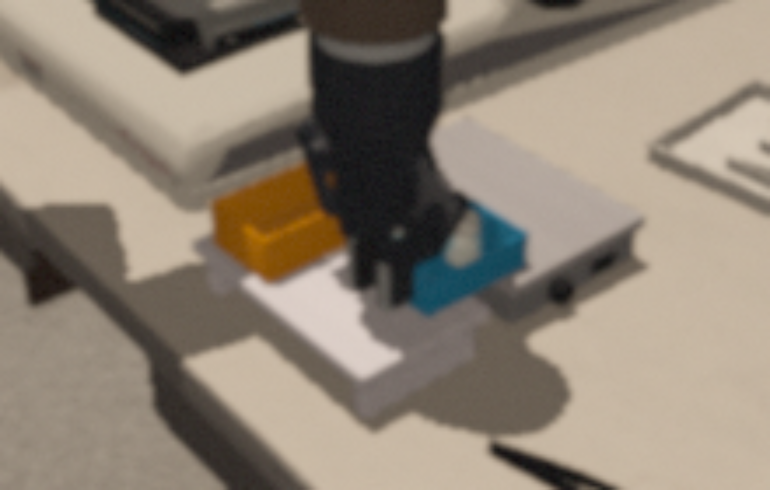

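The rack at (470,260) has bridged the gap and is straight and flat. I keep pushing.

Call:
{"name": "arm_command", "arguments": {"rows": [[[-0.016,0,0],[0,0,0]],[[-0.032,0,0],[0,0,0]],[[-0.048,0,0],[0,0,0]],[[-0.064,0,0],[0,0,0]],[[-0.08,0,0],[0,0,0]]]}}

```text
clock: 6.95
position: [490.3, -348.8, 45.6]
ee_rot: [-0.011, 1.0, 0.0, -0.0]
contact_force: [-1.7, -0.3, 0.6]
gripper_width: 20.5
grasp_force: 0.5
```

Call:
{"name": "arm_command", "arguments": {"rows": [[[-0.016,0,0],[0,0,0]],[[-0.032,0,0],[0,0,0]],[[-0.048,0,0],[0,0,0]],[[-0.064,0,0],[0,0,0]],[[-0.08,0,0],[0,0,0]]]}}

```text
clock: 7.45
position: [510.3, -348.3, 45.6]
ee_rot: [-0.011, 1.0, -0.0, -0.0]
contact_force: [-0.6, -0.4, 1.6]
gripper_width: 20.3
grasp_force: 0.6
```

Call:
{"name": "arm_command", "arguments": {"rows": [[[-0.016,0,0],[0,0,0]],[[-0.032,0,0],[0,0,0]],[[-0.048,0,0],[0,0,0]],[[-0.064,0,0],[0,0,0]],[[-0.08,0,0],[0,0,0]]]}}

```text
clock: 7.95
position: [530.3, -347.8, 45.6]
ee_rot: [-0.011, 1.0, 0.0, -0.0]
contact_force: [-0.7, -0.2, 0.5]
gripper_width: 20.7
grasp_force: 0.6
```

```bash
python3 - <<'E'
from h import *
im=chk('scene');cv2.imwrite('pics/s5.png',cv2.resize(im[150:290,200:420],None,fx=3.5,fy=3.5))
E
```

```text
[ 530.3 -347.8   45.6] [-0.7 -0.2  0.5] [-178.69   -0.    180.  ]
102 ((584.486328125, -369.103759765625), (92.20636749267578, 36.379669189453125), 19.032665252685547) [[535.0, -366.8999938964844], [546.7999877929688, -401.29998779296875], [634.0, -371.29998779296875], [622.0999755859375, -336.8999938964844]]
```

View pics/s5.png

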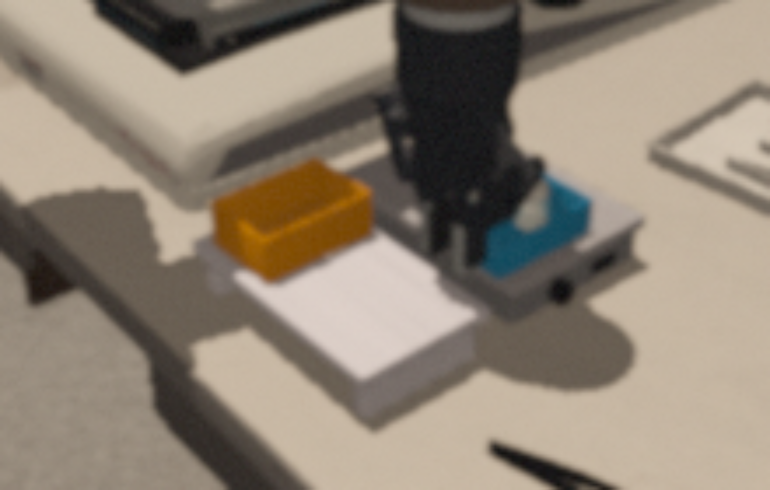

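The rack at (540,235) sits flat on the plate, with its rear just past the near edge. About 22 mm remain, and I slow down at the end.

Call:
{"name": "arm_command", "arguments": {"rows": [[[-0.016,0,0],[0,0,0]],[[-0.032,0,0],[0,0,0]],[[-0.048,0,0],[0,0,0]],[[-0.06,0,0],[0,0,0]],[[-0.07,0,0],[0,0,0]]]}}

```text
clock: 8.5
position: [547.8, -347.4, 45.4]
ee_rot: [-0.011, 1.0, 0.0, -0.0]
contact_force: [-0.3, 0.6, 0.1]
gripper_width: 20.7
grasp_force: 0.3
```

Call:
{"name": "arm_command", "arguments": {"rows": [[[-0.008,0,0],[0,0,0]],[[-0.014,0,0],[0,0,0]],[[-0.018,0,0],[0,0,0]],[[-0.018,0,0],[0,0,0]],[[-0.01,0,0],[0,0,0]]]}}

```text
clock: 9.0
position: [550.4, -347.5, 45.7]
ee_rot: [-0.012, 1.0, -0.0, 0.0]
contact_force: [1.0, -0.6, -0.3]
gripper_width: 20.5
grasp_force: 0.0
```

Call:
{"name": "arm_command", "arguments": {"rows": [[[0.04,0,0],[0,0,0]],[[0.18,0,0],[0,0,0]],[[0.36,0,0],[0,0,0]],[[0.54,0,0],[0,0,0]],[[0.72,0,0],[0,0,0]]]}}

```text
clock: 9.5
position: [367.7, -351.2, 45.7]
ee_rot: [-0.012, 1.0, -0.0, 0.0]
contact_force: [-0.6, -0.2, -0.2]
gripper_width: 20.5
grasp_force: 0.0
```

```bash
python3 - <<'E'
from h import *
chk('scene');im=chk();cv2.imwrite('pics/t2.png',cv2.resize(im[120:300,260:440],None,fx=3.3,fy=3.3))
E
```

```text
[ 367.7 -351.2   45.7] [-0.6 -0.2 -0.2] [-1.7867e+02  1.0000e-02 -1.7999e+02]
178 ((602.828369140625, -349.739013671875), (84.80342102050781, 57.8826789855957), 0.9432770609855652) [[560.0, -321.5], [560.9000244140625, -379.3999938964844], [645.7000122070312, -378.0], [644.7000122070312, -320.1000061035156]]
[ 359.1 -348.7   44.8] [-7.   1.9 -1.5] [-179.     -0.43  179.66]
264 ((604.3751831054688, -347.3356628417969), (83.46844482421875, 56.35444641113281), 1.3222826719284058) [[562.0, -320.1000061035156], [563.2999877929688, -376.5], [646.7000122070312, -374.5], [645.4000244140625, -318.20001220703125]]
```

View pics/t2.png

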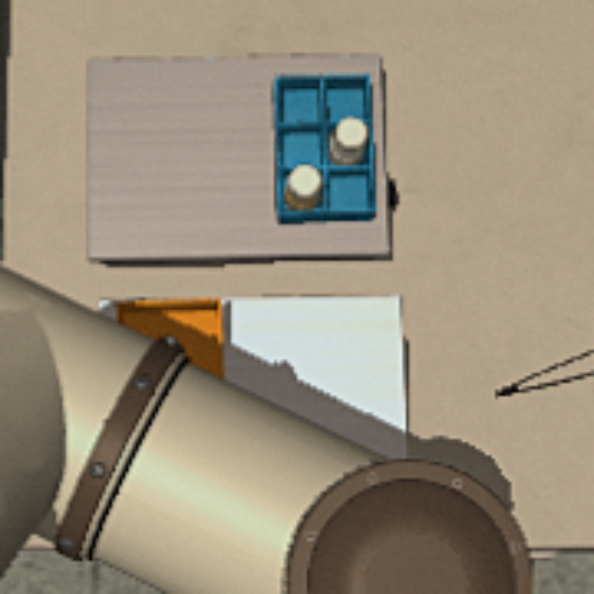

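The rack at (325,148) stands wholly on the plate: centre x 604.4 against the plate's 604.7, yaw 1.3° against 1.2°. The tray is still in place. I let the arm settle, then hand in.

Call:
{"name": "arm_command", "arguments": {"rows": [[[0,0,0],[0,0,0]],[[0,0,0],[0,0,0]],[[0,0,0],[0,0,0]],[[0,0,0],[0,0,0]]]}}

```text
clock: 10.0
position: [371.0, -351.6, 45.5]
ee_rot: [-0.012, 1.0, -0.0, 0.0]
contact_force: [0.2, -0.5, 0.8]
gripper_width: 20.4
grasp_force: 0.0
```

```bash
python3 - <<'E'
from h import *
s=arm.read_state();print(s['position'],s['contact_force'],abs(s['joint_vel']).max())
if np.abs(s['contact_force']).max()<4: print(arm.job_done())
E
```

```text
[ 371.01559919 -351.55644697   45.45263461] [ 0.24944435 -0.46300746  0.84605258] 0.0053969533764400175
the job is handed in; nothing more can be done
None
```

The job is handed in at about 10 s: the vial rack was pushed flat across the gap and stands wholly on the cooling plate, square to it and centred within about 2 mm; no disturbance of the tray was seen in the pictures, and the arm has backed clear.

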